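# Advance and refill a gravity-feed carton dispenser

## Task

On the small three-lane sloped dispenser, flip the wide lane's gate lever away from you with a fingertip so that the waiting carton slides down to the front stop on its own (do not touch that carton), then flip the lever back towards you so that the gate is shut again. Then lay the spare carton from the cabinet top lengthwise in the upper end of the same lane and let go, so that it slides down and waits flat on the lane floor against the shut gate. Be gentle with the lever, leave the two narrow lanes' levers and boxes alone, and do not disturb the things standing about.

Things in the scene. Friction and masses are not known exactly. Their poses are not given: they have to be found in the camera images.
- wide_chute: channel of the wide lane, 48 mm inside, walls 9 mm high, 3 mm thick; slick floor falling 20 degrees to the front. Origin: on the floor at the front stop's inner face, mid-width; x uphill along the floor (away from the robot), y across to the left, z square off the floor. Stop lip 14 mm high; uphill face of the shut gate at x = 98 mm; open upper end at x = 215 mm. Gate posts 41 mm high beside x = 96 mm
- rack_board: wooden board 226x174x12 mm under the dispenser; origin in the middle of its underside, x towards the lanes' upper ends. The three lanes stand on it side by side, 56 mm apart, in any order, parallel and equally high; the narrow ones differ only in their channel, 30 mm wide
- wide_gate (a joint): over-centre lever of the wide lane's gate. 0 = shut, lever leaning 38 degrees from vertical to the front (downhill, towards the robot); 1.33 rad = open, leaning 38 degrees the other way. A coil spring throws it to the nearer end from the middle (0.665, upright); 2 to 4 N at the tip start it. The blade below swings downhill and up over x = 65 to 98 mm of the chute as the lever goes uphill to open
- wide_tip (a point): centre of the round end of the wide lane's lever: black plastic grip 12 mm thick, 55 mm from the hinge; the rod below it is 7 mm thick. Moves with the lever
- wide_pivot (a point): hinge of the wide lane's lever, mid-width; fixed to the lane. Axes as those of the wide chute
- wide_load (a point): point in the upper end of the wide lane where the middle of a carton belongs when it is laid in (x = 182 mm of the chute, 8.5 mm off the floor); it then slides down by itself to the gate. Axes as those of the wide chute
- first_carton_center (a point): middle of the carton that waits behind the wide lane's shut gate at the start: plain small carton, 40 mm (its x) by 62 mm (its y, along the lane) by 17 mm (its z). At the front stop its middle is at x = 31 mm of the chute
- spare_center (a point): middle of the spare carton, which lies flat on the cabinet top among other things: same carton, 40 mm (its x) by 62 mm (its y) by 17 mm (its z), about 50 g. Waiting at the gate, its middle is at x = 129 mm of the chute
- left_gate (a joint): lever of one narrow lane, built like the wide lane's; 0 = shut, its state at the start. Leave shut
- right_gate (a joint): lever of the other narrow lane; as above
- left_tip (a point): centre of the round end of one narrow lane's lever
- right_tip (a point): centre of the round end of the other narrow lane's lever
- left_box: little card box 24x50x10 mm in one narrow lane, waiting behind its gate; origin in the middle of its underside
- right_box: little card box 24x40x10 mm in the other narrow lane, at its front stop; origin in the middle of its underside
- display_box: clear display box 53x53x42 mm; origin in the middle of its underside
- eye_loupe: black cup-shaped eye loupe, 41 mm across, 30 mm high; origin in the middle of its underside
- powder_jar: white jar with a screw cap, 41 mm across, 100 mm high; origin in the middle of its underside
- pliers: pliers lying flat, fixed in place, 51x147x11 mm; origin in the middle of its underside

How it is judged:
On the way, in this order (a step that is already met when the one before it is completed fails the run):
1. the wide lane's gate is open and the waiting carton has slid down to the front stop (value of joint wide_gate above 1.1 rad and x of first_carton_center in the frame of wide_chute between 0.025 and 0.037 m and y of first_carton_center in the frame of wide_chute between -0.008 and 0.008 m and z of first_carton_center in the frame of wide_chute between 0.003 and 0.014 m), for 0.1 s.
2. the wide lane's gate is shut again, with the first carton at the front stop (value of joint wide_gate below 0.15 rad and x of first_carton_center in the frame of wide_chute between 0.025 and 0.037 m and y of first_carton_center in the frame of wide_chute between -0.008 and 0.008 m and z of first_carton_center in the frame of wide_chute between 0.003 and 0.014 m), for 0.1 s.
3. the spare carton is laid in the upper end of the wide lane (its middle over 145 mm from the stop and under 30 mm off the floor) (value of joint wide_gate below 0.15 rad and x of spare_center in the frame of wide_chute between 0.145 and 0.225 m and y of spare_center in the frame of wide_chute between -0.015 and 0.015 m and z of spare_center in the frame of wide_chute between 0.003 and 0.03 m), for 0.02 s.
4. the spare carton waits against the shut gate (value of joint wide_gate below 0.15 rad and x of spare_center in the frame of wide_chute between 0.123 and 0.136 m and y of spare_center in the frame of wide_chute between -0.008 and 0.008 m and z of spare_center in the frame of wide_chute between 0.003 and 0.014 m), for 0.2 s.
At the end, for the whole second after the job is handed in: wide gate shut (within 0.15 rad); first carton flat at the front stop (middle 25 to 37 mm from it) and spare carton flat on the same lane's floor against the gate (middle 123 to 136 mm from the stop), both at rest; narrow lanes' gates shut (all of step 4 and x of first_carton_center in the frame of wide_chute between 0.025 and 0.037 m and y of first_carton_center in the frame of wide_chute between -0.008 and 0.008 m and z of first_carton_center in the frame of wide_chute between 0.003 and 0.014 m and angle between the z axis of each of spare_carton, first_carton and the z axis of wide_chute, either way round below 0.15 rad and linear speed of each of spare_carton, first_carton below 0.02 m/s and value of joint each of left_gate, right_gate below 0.15 rad); the robot touches nothing.
It fails at once if a narrow lane's lever is pushed by more than 0.4 rad or its box moved by more than 10 mm (value of joint any of left_gate, right_gate above 0.4 rad or distance of any of left_box, right_box from where it was at the start of the episode above 0.01 m).
It fails at once if a bystander is moved by more than 20 mm (distance of any of display_box, eye_loupe, powder_jar from where it was at the start of the episode above 0.02 m).
It fails at once if the jar or the display box is tipped (more than 0.4 rad) (angle between any of display_box, powder_jar's own z axis and vertical above 0.4 rad).
It fails at once if the fingers or the arm touch the first carton (more than 1 N) (contact force between any of the fingers, the arm and first_carton above 1 N).
It fails at once if the lever is forced (more than 40 N), or pushed with more than 2 N by anything but the fingers (contact force between the fingers and wide_gate above 40 N or contact force between the arm and wide_gate above 2 N).
It also fails if it takes over 58 s, if anything falls off the work surface, if the arm or the gripper's body presses on something with over 40 N, if the wrist force passes 120 N, or if a joint passes its speed limit or range.

## Robot

A 6-joint arm with a two-finger parallel gripper is mounted at the origin on a cart in front of the work surface, level with it; the furniture and walls round the work are solid. World frame = base frame: x ahead of the robot, y to its left, z up, the work surface at z = 0. Lengths are in m, angles in rad, forces in N, time in s.
With the tool pointing down it reaches from about 0.25 to 0.775 m from the base axis. Payload 4 kg.
Tool frame: the origin (TCP) lies between the finger pads; the fingertips stand bot.tip_extent ahead of it and the grasp point (between the pads) lies 8 mm behind it (bot.tip_extent is the distance from the TCP to the fingertips, in m); z points along the fingers, x is the direction in which the jaws open and shut, and the axes are right-handed (so a half turn about z gives the same grasp; the last joint's range is limited). The gripper opens to 94 mm and grips with 3 to 60 N. Pads are 16 mm wide; open, the fingers measure 119 mm over their backs; the gripper's body (75 mm by 177 mm) begins 78 mm behind the grasp point.
Start: joints at [1.232, 0.087, 1.371, -0, 1.684, -0.103], TCP at [0.128, 0.535, 0.217] pointing down, gripper open.
Joint ranges: [-3.1, 3.1], [-0.76, 2.03], [0.27, 2.55], [-1.08, 4.22], [0.17, 2.65], [-2.57, 2.57]. Speed limits (rad/s): [2.79, 2.79, 3.14, 3.14, 3.14, 3.14].

## Interface

Orientations are given as a unit quaternion [x, y, z, w].
In Python, from workcell import bot gives the robot as it stands.
- The arm moves only by the shell command python3 -m jog 'ROWS' [FORCE]. ROWS is JSON, a list of rows, each an object with "delta_pos": the shift along the tool's x, y, z in m, a list of three; "dr": the turn, a rotation vector about the tool's x, y, z in rad, a list of three; "jaw": the gripper's target within -1 to 1 (shut at 1, half-way at 0, fully open at -1). A call has exactly 10 rows; each row is the pose to reach, as a shift and turn from the pose commanded when the call began, along the tool's axes at that moment; what a row does not reach only later rows make up. A row lasts 1/10 s, in which the tool goes at most 50 mm and 8.59 degrees, less where a joint would pass 70% of its speed; a pose out of reach is approached as far as the arm can. A call with a gripper value outside its range is refused whole. The fingers move at their own pace and stop on an object; FORCE is the grip in N (left out, the last holds). Time passes only in rows, so rows that repeat a pose let the fingers close, or fill a call up. It gives the time, the measured TCP pose, the force and the opening at its end, in the units of the state.
- bot.get_obs(): the state, without advancing time (a new reading comes with each control period).
- bot.camera(name): name is "scene" or "top"; returns a dict with "image" (480x640x3 uint8, red, green, blue), "vertical_fov" (degrees; the focal length in pixels is half the picture's height over the tangent of half this angle, whatever the lens; pixels are square), "cx", "cy" (the principal point, pixels), "R" (3x3) and "t" (3): a world point X has camera coordinates R X + t. Camera axes: x right, y down, z forward; pixel columns grow to the right and rows downward; lengths in m; the calibration is good to about 2 mm. A picture is of the moment at which its call begins. There is no depth.
- bot.finish_job(): hands the job in, once; it reports no verdict.
The state is a dict: "time_s": time; "q": joint angles; "joint_vel": joint speeds; "joint_efforts": joint torques, N m; "position": TCP position; "ee_rot": TCP orientation; "force": force on the tool from outside, world axes, zero at the start; "moment": the same for the moment, N m; "grip_width": opening from 0.0 (shut) to 1.0 (fully open).
Only numpy, scipy, OpenCV 4.12 (cv2) and the standard library are available. Lean on these libraries where they do the work, as an engineer would, in place of code of your own. Each camera call takes 0.05 s, during which the arm holds its last target.

## Working session

There is one attempt and no reset: what is moved stays moved. The work goes in short steps, Python scripts to look and compute and a shell command to move; the robot and the scene stay as the last step left them, time stands still between calls to the robot, and variables do not carry over. Pictures are saved under pics/ and viewed, and the job is handed in when it is done.

```bash
ls; mkdir -p pics; python3 - <<'E'
from workcell import bot
import cv2,numpy as np
print(bot.get_obs(), bot.tip_extent)
for n in("scene","top"):
    c=bot.camera(n); cv2.imwrite(f"pics/{n}0.png",c["image"][:,:,::-1])
    print(n,c["vertical_fov"],c["cx"],c["cy"],np.round(c["R"],4).tolist(),np.round(c["t"],4), "campos",-np.array(c["R"]).T@c["t"])
E
```

```text
pics
{'time_s': 0.0, 'q': array([ 1.23193633e+00,  8.79646014e-02,  1.37223316e+00, -5.54207192e-06,
        1.68361724e+00, -1.03080781e-01]), 'joint_vel': array([ 6.43164671e-04, -1.58439832e-04, -6.42923943e-04, -3.33090462e-05,
       -1.15902819e-04,  1.64152685e-03]), 'joint_efforts': array([-1.65475521e-03, -3.40181530e+01, -3.02419138e+01,  7.13480450e-02,
        3.31476994e-02, -1.74158745e-04]), 'position': array([0.12830065, 0.53428516, 0.21530962]), 'ee_rot': array([ 7.85366090e-01,  6.19030589e-01, -9.37354180e-04,  5.96730968e-04]), 'force': array([-0.41058538,  0.32508273,  0.49340538]), 'moment': array([-0.00306487,  0.00981926, -0.02483867]), 'grip_width': 0.998694065907772} 0.011
scene 53.72599695310657 320.8356488545359 248.99011860296744 [[-0.8123, -0.5832, -0.0002], [-0.4313, 0.601, -0.6729], [0.3926, -0.5465, -0.7397]] [0.4088 0.3473 0.6981] campos [0.20777726 0.41127365 0.75017996]
top 47.2948227594272 332.58517041509714 235.13725214527375 [[0.1425, -0.9898, 0.0004], [-0.9668, -0.1393, -0.2144], [0.2123, 0.0301, -0.9767]] [-0.1132  0.5504  0.8528] campos [ 0.36724433 -0.06109356  0.95106725]
```

View pics/scene0.png

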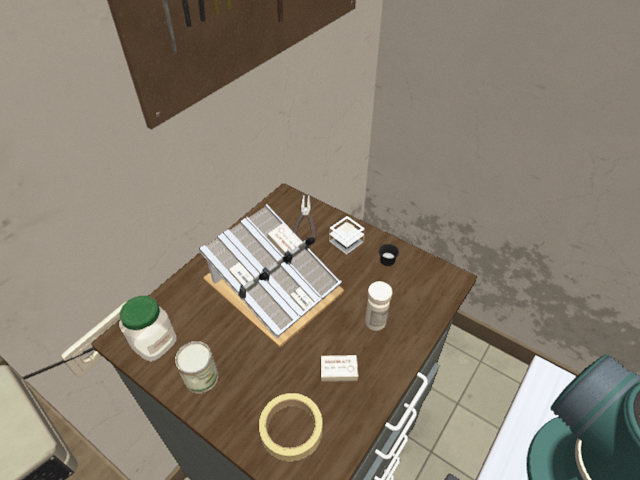

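View pics/top0.png

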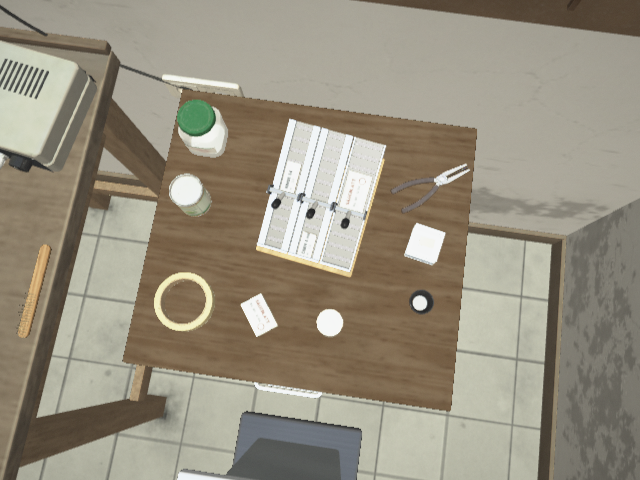

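Scene shows the board with three lanes in the middle, and the spare carton at (339,368). In the top view the wide lane is the right-hand one, with its carton at (355,187), its black tip near (345,223), and the spare at (259,314). I'll enlarge both views.

```bash
python3 - <<'E'
import cv2
a=cv2.imread("pics/top0.png")[110:290,240:400]; cv2.imwrite("pics/top0z.png",cv2.resize(a,None,fx=3.3,fy=3.3,interpolation=cv2.INTER_CUBIC))
a=cv2.imread("pics/scene0.png")[195:345,190:360]; cv2.imwrite("pics/scene0z.png",cv2.resize(a,None,fx=4,fy=4,interpolation=cv2.INTER_CUBIC))
E
```

```text
(no output)
```

View pics/top0z.png

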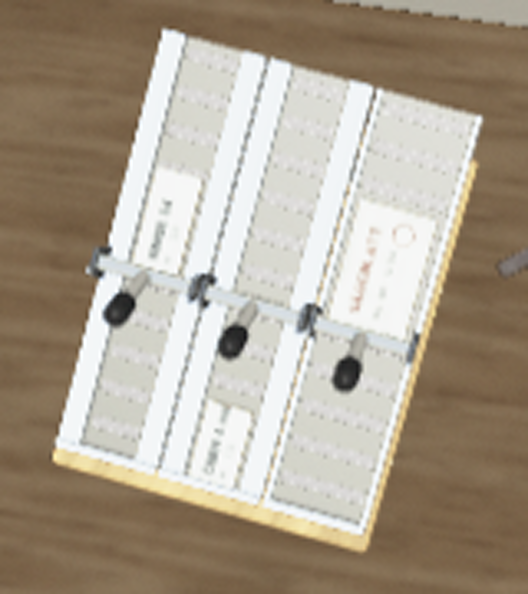

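View pics/scene0z.png

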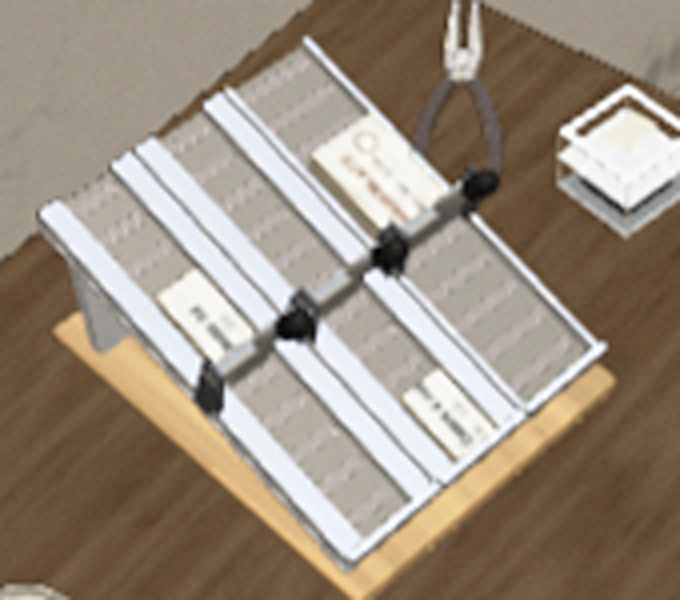

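```bash
cat > h.py <<'E'
import numpy as np
CAM={"scene":None,"top":None}
def cams():
    from workcell import bot
    import pickle,os
    if os.path.exists("cal.pkl"): return pickle.load(open("cal.pkl","rb"))
    d={}
    for n in CAM:
        c=bot.camera(n); d[n]={k:c[k] for k in("vertical_fov","cx","cy","R","t")}
    pickle.dump(d,open("cal.pkl","wb")); return d
C=cams()
def ray(n,u,v):
    c=C[n]; f=240/np.tan(np.radians(c["vertical_fov"]/2)); R=np.array(c["R"]);t=np.array(c["t"])
    d=R.T@np.array([(u-c["cx"])/f,(v-c["cy"])/f,1]); return -R.T@t,d/np.linalg.norm(d)
def plane(n,u,v,z):
    o,d=ray(n,u,v); return o+d*(z-o[2])/d[2]
def tri(ps,pt):
    o1,d1=ray("scene",*ps);o2,d2=ray("top",*pt)
    A=np.stack([d1,-d2],1); s=np.linalg.lstsq(A,o2-o1,rcond=None)[0]
    a=o1+d1*s[0];b=o2+d2*s[1]; return (a+b)/2,np.linalg.norm(a-b)
def proj(n,X):
    c=C[n]; f=240/np.tan(np.radians(c["vertical_fov"]/2)); p=np.array(c["R"])@X+c["t"]
    return p[:2]/p[2]*f+[c["cx"],c["cy"]]
E
python3 - <<'E'
from h import *
S=lambda u,v:(190+u/4,195+v/4)
T=lambda u,v:(240+u/3.3,110+v/3.3)
for n,a,b in [("upR",(308,40),(482,118)),("frR",(603,348),(362,532)),("upL",(45,210),(165,32)),("frL",(350,555),(62,450)),("tip",(480,185),(348,372)),("tipm",(390,250),(235,338)),("tipl",(298,320),(122,307)),("boardfl",(358,598),(55,460)),("boardfr",(612,380),(367,550)),
 ("cart_ul",(362,115),(365,200)),("cart_ur",(452,185),(437,215))]:
    p,e=tri(S(*a),T(*b)); print(n,np.round(p,4),round(e*1000,1))
for n,uv in (("top",(259,314)),("scene",(339,362))): print(plane(n,*uv,0.017))
E
```

```text
upR [ 0.7115 -0.1011  0.1025] 3.2
frR [ 0.508  -0.0707  0.0334] 2.1
upL [0.7324 0.0616 0.1067] 3.6
frL [0.5307 0.0897 0.0341] 3.2
tip [ 0.5673 -0.0532  0.1264] 3.1
tipm [0.5758 0.0016 0.1271] 3.3
tipl [0.5823 0.0563 0.1287] 4.0
boardfl [0.5267 0.0951 0.0107] 1.7
boardfr [ 0.5036 -0.0746  0.007 ] 0.8
cart_ul [ 0.6436 -0.0525  0.1312] 17.7
cart_ur [ 0.6472 -0.0946  0.0569] 56.0
[0.41731846 0.07143506 0.017     ]
[0.41835948 0.06468142 0.017     ]
```

```bash
cat >> h.py <<'E'
def Rch(yaw=np.radians(-7.9),s=np.radians(20)):
    x=np.array([np.cos(s)*np.cos(yaw),np.cos(s)*np.sin(yaw),np.sin(s)]);y=np.array([-np.sin(yaw),np.cos(yaw),0]);return np.stack([x,y,np.cross(x,y)],1)
E
python3 - <<'E'
from h import *
R=Rch()
W={"frR":([.508,-.0707,.0334],[-.003,-.027,.014]),"upR":([.7115,-.1011,.1025],[.215,-.027,.009]),"frL":([.5307,.0897,.0341],[-.003,.139,.014]),"upL":([.7324,.0616,.1067],[.215,.139,.009])}
Os=[np.array(w)-R@np.array(c) for w,c in W.values()]
print(np.round(Os,4)); O=np.mean(Os,0); print("O",O)
for t,k in (([.5673,-.0532,.1264],0),([.5758,.0016,.1271],.056),([.5823,.0563,.1287],.112)):
    p=np.array(t)-[0,0,0]; c=R.T@(p-O); print("tip chute",np.round(c,4))
    piv=p+0.055*np.array([np.sin(np.radians(38))*np.cos(np.radians(7.9)),-np.sin(np.radians(38))*np.sin(np.radians(7.9)),-np.cos(np.radians(38))]);print("pivot",np.round(R.T@(piv-O),4))
# board corners wrt O
for b in ([.5267,.0951,.0107],[.5036,-.0746,.007]): print(np.round(R.T@(np.array(b)-O),4))
for n,p in (("load",[.182,0,.0085]),("stop",[.031,0,.0085]),("gate",[.098,0,0])): print(n,O+R@np.array(p))
for pt in ([.098,.024,.041],[.098,-.027,.041],[0,.024,.014],[.215,.024,.009],[.215,-.027,.009],[0,-.027,.014],[.129-.031,.02,.017],[.129+.031,.02,.017],[.129+.031,-.02,.017],[.129-.031,-.02,.017]):
    q=O+R@np.array(pt); print(pt,"topz",np.round((proj("top",q)-[240,110])*3.3),"scz",np.round((proj("scene",q)-[190,195])*4))
E
python3 - <<'E'
import cv2
a=cv2.imread("pics/top0.png")[270:360,215:365]; cv2.imwrite("pics/top0s.png",cv2.resize(a,None,fx=4,fy=4,interpolation=cv2.INTER_CUBIC))
a=cv2.imread("pics/scene0.png")[260:400,290:410]; cv2.imwrite("pics/scene0s.png",cv2.resize(a,None,fx=4,fy=4,interpolation=cv2.INTER_CUBIC))
E
```

```text
[[ 0.5192 -0.045   0.0213]
 [ 0.5181 -0.047   0.0205]
 [ 0.5191 -0.049   0.022 ]
 [ 0.5162 -0.0487  0.0247]]
O [ 0.51818692 -0.04744363  0.0221144 ]
tip chute [0.0821 0.001  0.0811]
pivot [0.0991 0.001  0.0288]
tip chute [0.0832 0.0565 0.0814]
pivot [0.1002 0.0565 0.0291]
tip chute [0.0827 0.1116 0.0833]
pivot [0.0997 0.1116 0.031 ]
[-0.0144  0.1424 -0.0069]
[-0.0152 -0.0289 -0.0105]
load [ 0.68470828 -0.07055038  0.09234945]
stop [ 0.54416135 -0.05104788  0.04070441]
gate [ 0.60940281 -0.06010089  0.05563237]
[0.098, 0.024, 0.041] topz [318. 323.] scz [400. 227.]
[0.098, -0.027, 0.041] topz [419. 351.] scz [476. 169.]
[0, 0.024, 0.014] topz [273. 504.] scz [529. 401.]
[0.215, 0.024, 0.009] topz [385.  93.] scz [228.  87.]
[0.215, -0.027, 0.009] topz [484. 120.] scz [305.  36.]
[0, -0.027, 0.014] topz [369. 531.] scz [601. 340.]
[0.098, 0.02, 0.017] topz [330. 322.] scz [396. 245.]
[0.16, 0.02, 0.017] topz [363. 203.] scz [310. 154.]
[0.16, -0.02, 0.017] topz [440. 224.] scz [371. 111.]
[0.098, -0.02, 0.017] topz [407. 344.] scz [455. 200.]
```

View pics/top0s.png

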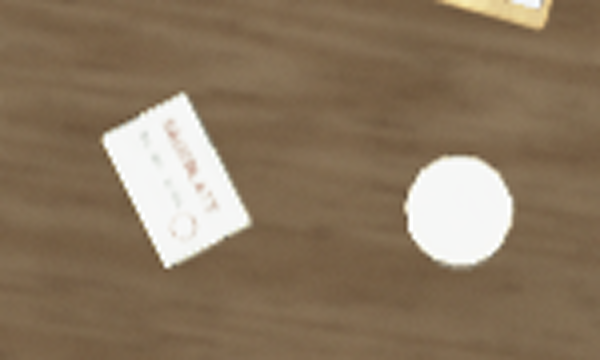

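View pics/scene0s.png

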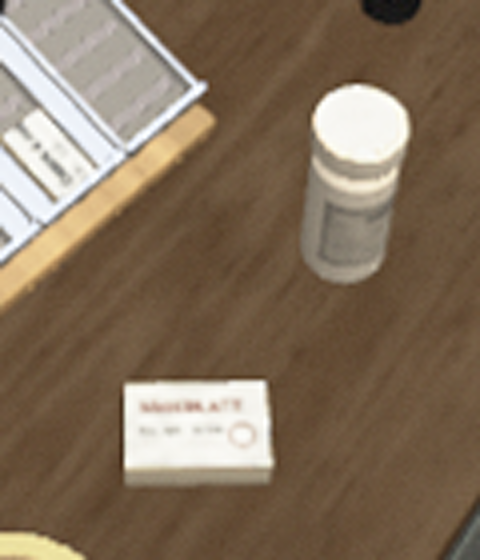

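The frame fits both views: the corners agree within about 2–3 mm, and the pivot comes out at the posts. Next I'll measure the spare and the jar and write a move calculator.

```bash
cat >> h.py <<'E'
from scipy.spatial.transform import Rotation as Ro
O=np.array([.5182,-.0474,.0221])
def down(yaw): # tool z down, tool x at yaw
    x=np.array([np.cos(yaw),np.sin(yaw),0]);z=np.array([0,0,-1.]);return Ro.from_matrix(np.stack([x,np.cross(z,x),z],1))
def go(pos,rot):
    from workcell import bot
    s=bot.get_obs(); r0=Ro.from_quat(s["ee_rot"]); 
    d=r0.inv().apply(np.array(pos)-s["position"]); w=(r0.inv()*rot).as_rotvec()
    print("t",round(s["time_s"],2),"pos",np.round(s["position"],4),"F",np.round(s["force"],2),"w",round(s["grip_width"],3)); print("delta_pos",np.round(d,4).tolist(),"len",round(np.linalg.norm(d),3),"dr",np.round(w,4).tolist(),"deg",round(np.degrees(np.linalg.norm(w)),1))
E
python3 - <<'E'
from h import *
c=[(183,93),(103,137),(170,268),(252,222)]
P=[plane("top",215+u/4,270+v/4,.017) for u,v in c]; print("top corners",np.round(P,4)); m=np.mean(P,0)
for i in range(4): print(round(np.linalg.norm(P[i]-P[(i+1)%4]),4),end=" ")
d=(P[2]+P[3]-P[0]-P[1])/2; print("ctr",m,"long yaw",np.degrees(np.arctan2(d[1],d[0])))
c=[(124,381),(268,379),(272,467),(124,471)]
P=[plane("scene",290+u/4,260+v/4,.017) for u,v in c]; print("scene corners",np.round(P,4), np.mean(P,0))
for i in range(4): print(round(np.linalg.norm(P[i]-P[(i+1)%4]),4),end=" ")
d=(P[1]+P[2]-P[0]-P[3])/2; print("long yaw",np.degrees(np.arctan2(d[1],d[0])))
print("jar",plane("top",215+459/4,270+210/4,.1),plane("scene",290+361/4,260+122/4,.1))
go([.53,-.048,.2],down(np.radians(82.1)))
E
```

```text
top corners [[0.4524 0.0745 0.017 ]
 [0.4291 0.1049 0.017 ]
 [0.3792 0.0674 0.017 ]
 [0.4029 0.0365 0.017 ]]
0.0383 0.0624 0.0389 0.0623 ctr [0.41590691 0.07081515 0.017     ] long yaw -142.7330793012065
scene corners [[0.4511 0.0721 0.017 ]
 [0.4008 0.0348 0.017 ]
 [0.377  0.0688 0.017 ]
 [0.4264 0.1066 0.017 ]] [0.41381017 0.07059779 0.017     ]
0.0626 0.0415 0.0622 0.0424 long yaw -143.04628118134406
jar [ 0.41558909 -0.0501113   0.1       ] [ 0.41366827 -0.05030621  0.1       ]
t 0.2 pos [0.1284 0.5345 0.2158] F [0.11 0.65 0.11] w 1.002
delta_pos [-0.4725, 0.5266, 0.0163] len 0.708 dr [-0.0002, 0.0013, -0.098] deg 5.6
```

```bash
python3 -m jog '[{"delta_pos":[-0.03,0.034,0],"dr":[0,0,-0.02],"jaw":1},{"delta_pos":[-0.063,0.071,0],"dr":[0,0,-0.05],"jaw":1},{"delta_pos":[-0.097,0.108,0],"dr":[0,0,-0.098],"jaw":1},{"delta_pos":[-0.13,0.145,0],"dr":[0,0,-0.098],"jaw":1},{"delta_pos":[-0.163,0.182,0],"dr":[0,0,-0.098],"jaw":1},{"delta_pos":[-0.196,0.219,0],"dr":[0,0,-0.098],"jaw":1},{"delta_pos":[-0.229,0.256,0],"dr":[0,0,-0.098],"jaw":1},{"delta_pos":[-0.262,0.293,0],"dr":[0,0,-0.098],"jaw":1},{"delta_pos":[-0.295,0.33,0],"dr":[0,0,-0.098],"jaw":1},{"delta_pos":[-0.328,0.367,0],"dr":[0,0,-0.098],"jaw":1}]' 20
python3 -c "
from h import *
go([.53,-.048,.19],down(np.radians(82.1)))"
```

```text
time_s: 1.2
position: [0.4094, 0.1283, 0.2166]
ee_rot: [0.754, 0.657, 0.0, 0.0]
force: [-0.0, 0.8, -0.3]
grip_width: 0.186
t 1.2 pos [0.4094 0.1283 0.2166] F [-0.04  0.79 -0.29] w 0.186
delta_pos [-0.158, 0.1437, 0.0266] len 0.215 dr [0.0006, -0.0006, -0.0001] deg 0.0
```

```bash
python3 -m jog '[{"delta_pos":[-0.03,0.027,0.005],"dr":[0,0,0],"jaw":1},{"delta_pos":[-0.06,0.055,0.01],"dr":[0,0,0],"jaw":1},{"delta_pos":[-0.09,0.083,0.015],"dr":[0,0,0],"jaw":1},{"delta_pos":[-0.12,0.11,0.02],"dr":[0,0,0],"jaw":1},{"delta_pos":[-0.145,0.132,0.024],"dr":[0,0,0],"jaw":1},{"delta_pos":[-0.158,0.144,0.027],"dr":[0,0,0],"jaw":1},{"delta_pos":[-0.158,0.144,0.05],"dr":[0,0,0],"jaw":1},{"delta_pos":[-0.158,0.144,0.075],"dr":[0,0,0],"jaw":1},{"delta_pos":[-0.158,0.144,0.09],"dr":[0,0,0],"jaw":1},{"delta_pos":[-0.158,0.144,0.09],"dr":[0,0,0],"jaw":1}]' 20
python3 - <<'E'
from h import *
from workcell import bot
import cv2
go([.53,-.048,.127],down(np.radians(82.1)))
for n in("scene","top"):
    c=bot.camera(n); im=c["image"][:,:,::-1]; a=im[150:350,190:390] if n=="scene" else im[110:310,240:440]
    cv2.imwrite(f"pics/{n}1.png",cv2.resize(a,None,fx=3,fy=3,interpolation=cv2.INTER_CUBIC))
E
```

```text
time_s: 2.2
position: [0.5277, -0.0452, 0.1237]
ee_rot: [0.754, 0.657, -0.002, -0.002]
force: [-0.7, 0.7, -0.5]
grip_width: 0.01
t 2.2 pos [ 0.5277 -0.0452  0.1237] F [-0.67  0.72 -0.49] w 0.01
delta_pos [-0.0024, 0.0026, -0.0034] len 0.005 dr [-0.0058, -0.0007, 0.0007] deg 0.3
```

View pics/scene1.png

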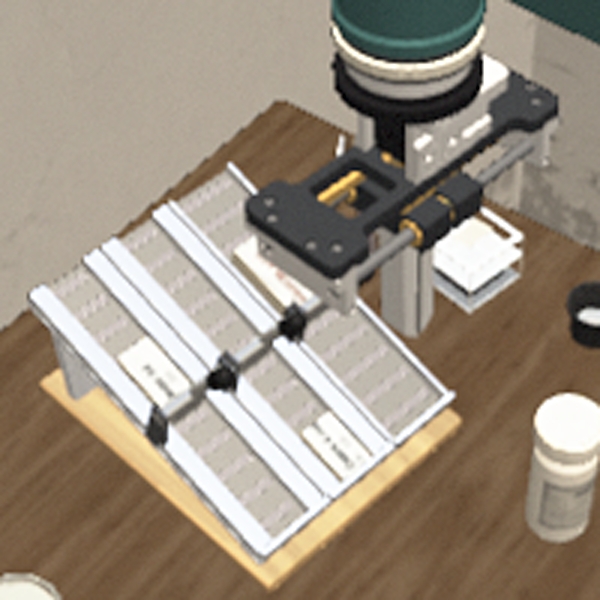

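View pics/top1.png

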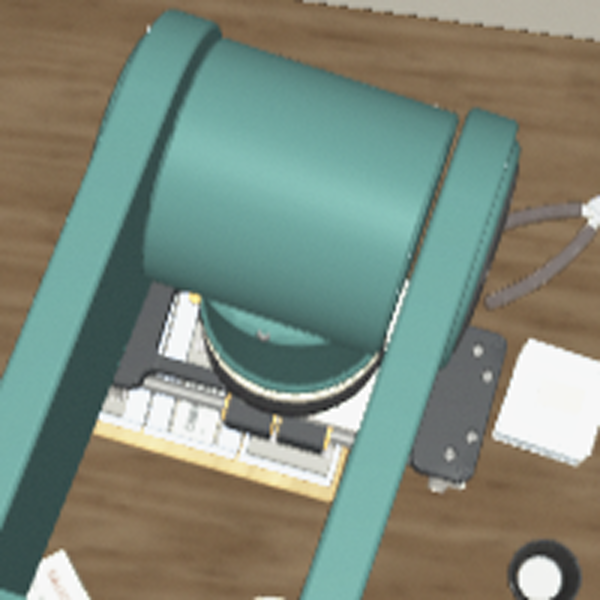

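The shut fingers sit in front of the wide lever, with the tips near (400,330) in the enlarged scene view. The body lies across the lanes, clear of everything. Now I'll push uphill.

```bash
python3 -m jog '[{"delta_pos":[-0.003,0.01,0],"dr":[0,0,0],"jaw":1},{"delta_pos":[-0.003,0.02,0],"dr":[0,0,0],"jaw":1},{"delta_pos":[-0.003,0.026,0],"dr":[0,0,0],"jaw":1},{"delta_pos":[-0.003,0.032,0],"dr":[0,0,0],"jaw":1},{"delta_pos":[-0.003,0.038,0],"dr":[0,0,0],"jaw":1},{"delta_pos":[-0.003,0.044,0],"dr":[0,0,0],"jaw":1},{"delta_pos":[-0.003,0.05,0],"dr":[0,0,0],"jaw":1},{"delta_pos":[-0.003,0.056,0],"dr":[0,0,0],"jaw":1},{"delta_pos":[-0.003,0.062,0],"dr":[0,0,0],"jaw":1},{"delta_pos":[-0.003,0.066,0],"dr":[0,0,0],"jaw":1}]' 20
python3 - <<'E'
from h import *
from workcell import bot
import cv2
go([.60,-.0588,.127],down(np.radians(82.1)))
for n in("scene",):
    c=bot.camera(n); im=c["image"][:,:,::-1]; a=im[150:350,190:390] if n=="scene" else im[110:310,240:440]
    cv2.imwrite(f"pics/{n}2.png",cv2.resize(a,None,fx=3,fy=3,interpolation=cv2.INTER_CUBIC))
E
```

```text
time_s: 3.3
position: [0.5953, -0.0584, 0.1263]
ee_rot: [0.754, 0.657, 0.0, 0.0]
force: [-0.1, 1.1, -0.3]
grip_width: 0.004
t 3.3 pos [ 0.5953 -0.0584  0.1263] F [-0.13  1.06 -0.26] w 0.004
delta_pos [0.0002, 0.0047, -0.0007] len 0.005 dr [0.0003, -0.0, -0.0] deg 0.0
```

View pics/scene2.png

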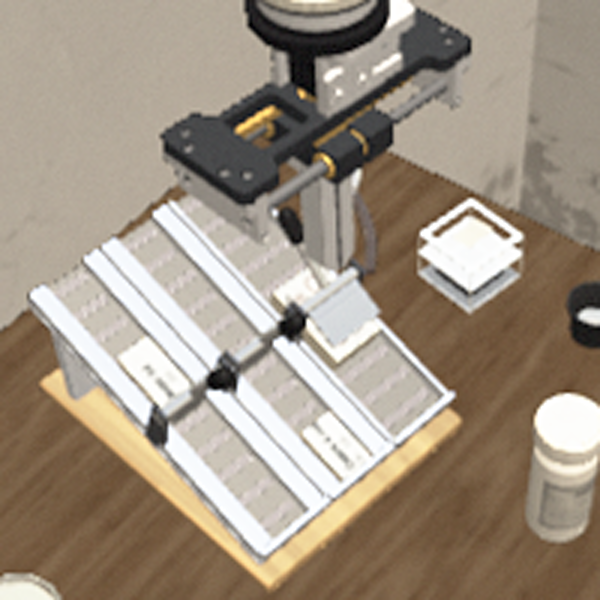

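The gate is up and the carton is sliding under the blade, around (340,330). I'll cross over above the lever and come down on its uphill side.

```bash
python3 -m jog '[{"delta_pos":[0,-0.004,-0.02],"dr":[0,0,0],"jaw":1},{"delta_pos":[0,-0.004,-0.045],"dr":[0,0,0],"jaw":1},{"delta_pos":[0,0.01,-0.045],"dr":[0,0,0],"jaw":1},{"delta_pos":[0,0.035,-0.045],"dr":[0,0,0],"jaw":1},{"delta_pos":[0,0.06,-0.045],"dr":[0,0,0],"jaw":1},{"delta_pos":[0,0.07,-0.045],"dr":[0,0,0],"jaw":1},{"delta_pos":[0,0.07,-0.045],"dr":[0,0,0],"jaw":1},{"delta_pos":[0,0.07,-0.025],"dr":[0,0,0],"jaw":1},{"delta_pos":[0,0.07,0],"dr":[0,0,0],"jaw":1},{"delta_pos":[0,0.07,0],"dr":[0,0,0],"jaw":1}]' 20
python3 - <<'E'
from h import *
from workcell import bot
import cv2
go([.60,-.0588,.127],down(np.radians(82.1)))
for n in("scene",):
    c=bot.camera(n); im=c["image"][:,:,::-1]; a=im[150:350,190:390] if n=="scene" else im[110:310,240:440]
    cv2.imwrite(f"pics/{n}3.png",cv2.resize(a,None,fx=3,fy=3,interpolation=cv2.INTER_CUBIC))
E
```

```text
time_s: 4.35
position: [0.6606, -0.0672, 0.1221]
ee_rot: [0.754, 0.657, -0.003, -0.004]
force: [0.1, 0.2, -0.9]
grip_width: 0.005
t 4.35 pos [ 0.6606 -0.0672  0.1221] F [ 0.1   0.2  -0.94] w 0.005
delta_pos [-0.0, -0.0612, -0.0044] len 0.061 dr [-0.009, -0.0005, 0.0001] deg 0.5
```

View pics/scene3.png

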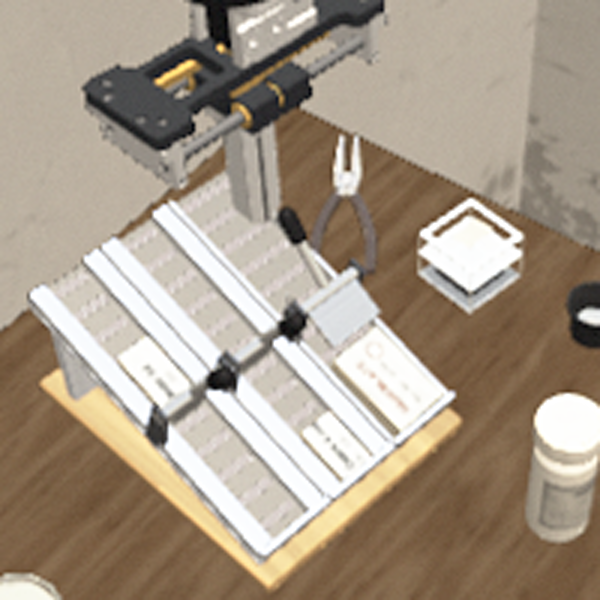

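The first carton is at the front stop, centred near (392,388), and the lever is open with the fingers uphill of it. Now I'll pull it back to shut.

```bash
python3 -m jog '[{"delta_pos":[0,-0.007,0],"dr":[0,0,0],"jaw":1},{"delta_pos":[0,-0.013,0],"dr":[0,0,0],"jaw":1},{"delta_pos":[0,-0.019,0],"dr":[0,0,0],"jaw":1},{"delta_pos":[0,-0.025,0],"dr":[0,0,0],"jaw":1},{"delta_pos":[0,-0.031,0],"dr":[0,0,0],"jaw":1},{"delta_pos":[0,-0.037,0],"dr":[0,0,0],"jaw":1},{"delta_pos":[0,-0.043,0],"dr":[0,0,0],"jaw":1},{"delta_pos":[0,-0.049,0],"dr":[0,0,0],"jaw":1},{"delta_pos":[0,-0.055,0],"dr":[0,0,0],"jaw":1},{"delta_pos":[0,-0.058,0],"dr":[0,0,0],"jaw":1}]' 20
python3 - <<'E'
from h import *
from workcell import bot
import cv2
go([.415,.0707,.12],down(np.radians(37.1)))
for n in("scene",):
    c=bot.camera(n); im=c["image"][:,:,::-1]; a=im[150:350,190:390] if n=="scene" else im[110:310,240:440]
    cv2.imwrite(f"pics/{n}4.png",cv2.resize(a,None,fx=3,fy=3,interpolation=cv2.INTER_CUBIC))
E
```

```text
time_s: 5.4
position: [0.605, -0.0596, 0.1255]
ee_rot: [0.754, 0.657, -0.001, -0.001]
force: [-0.7, -0.1, -0.8]
grip_width: 0.005
t 5.4 pos [ 0.605  -0.0596  0.1255] F [-0.73 -0.06 -0.77] w 0.005
delta_pos [0.103, -0.2061, 0.0061] len 0.231 dr [-0.0026, 0.001, 0.7855] deg 45.0
```

View pics/scene4.png

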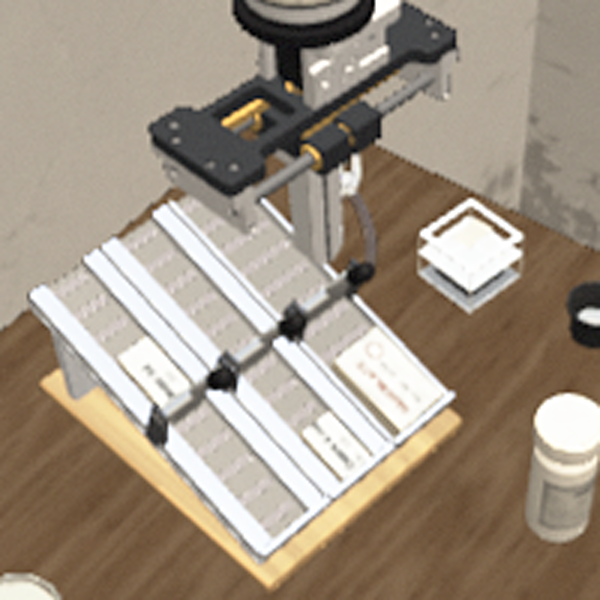

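The lever is shut again (tip at (360,272)) with the carton still at the stop. Moving on to the spare.

```bash
python3 -m jog '[{"delta_pos":[0,0.003,-0.03],"dr":[0,0,0],"jaw":1},{"delta_pos":[0,0.003,-0.07],"dr":[0,0,0],"jaw":1},{"delta_pos":[0.01,-0.02,-0.08],"dr":[0,0,0.13],"jaw":-1},{"delta_pos":[0.03,-0.06,-0.08],"dr":[0,0,0.26],"jaw":-1},{"delta_pos":[0.05,-0.1,-0.08],"dr":[0,0,0.39],"jaw":-1},{"delta_pos":[0.07,-0.14,-0.08],"dr":[0,0,0.52],"jaw":-1},{"delta_pos":[0.09,-0.18,-0.08],"dr":[0,0,0.65],"jaw":-1},{"delta_pos":[0.103,-0.206,-0.06],"dr":[0,0,0.7855],"jaw":-1},{"delta_pos":[0.103,-0.206,-0.04],"dr":[0,0,0.7855],"jaw":-1},{"delta_pos":[0.103,-0.206,-0.02],"dr":[0,0,0.7855],"jaw":-1}]' 20
python3 - <<'E'
from h import *
go([.415,.0707,.014],down(np.radians(37.1)))
E
```

```text
time_s: 6.45
position: [0.4158, 0.0711, 0.1461]
ee_rot: [0.948, 0.319, 0.001, 0.0]
force: [0.5, -0.4, -0.5]
grip_width: 0.652
t 6.45 pos [0.4158 0.0711 0.1461] F [ 0.51 -0.42 -0.48] w 0.652
delta_pos [-0.001, -0.0003, 0.1321] len 0.132 dr [0.0007, -0.001, 0.0015] deg 0.1
```

```bash
python3 -m jog '[{"delta_pos":[-0.001,0,0.01],"dr":[0,0,0],"jaw":-1},{"delta_pos":[-0.001,0,0.03],"dr":[0,0,0],"jaw":-1},{"delta_pos":[-0.001,0,0.05],"dr":[0,0,0],"jaw":-1},{"delta_pos":[-0.001,0,0.07],"dr":[0,0,0],"jaw":-1},{"delta_pos":[-0.001,0,0.08],"dr":[0,0,0],"jaw":-1},{"delta_pos":[-0.001,0,0.09],"dr":[0,0,0],"jaw":-1},{"delta_pos":[-0.001,0,0.1],"dr":[0,0,0],"jaw":-1},{"delta_pos":[-0.001,0,0.105],"dr":[0,0,0],"jaw":-1},{"delta_pos":[-0.001,0,0.105],"dr":[0,0,0],"jaw":-1},{"delta_pos":[-0.001,0,0.105],"dr":[0,0,0],"jaw":-1}]' 12
python3 - <<'E'
from h import *
from workcell import bot
import cv2
go([.415,.0707,.014],down(np.radians(37.1)))
for n in("scene","top"):
    c=bot.camera(n); im=c["image"][:,:,::-1]; a=im[260:460,240:440] if n=="scene" else im[210:410,160:360]
    cv2.imwrite(f"pics/{n}5.png",cv2.resize(a,None,fx=3,fy=3,interpolation=cv2.INTER_CUBIC))
E
```

```text
time_s: 7.45
position: [0.4162, 0.0699, 0.0419]
ee_rot: [0.948, 0.318, 0.0, 0.0]
force: [-0.1, 0.6, 0.7]
grip_width: 1.002
t 7.45 pos [0.4162 0.0699 0.0419] F [-0.08  0.62  0.73] w 1.002
delta_pos [-0.0005, -0.0013, 0.0279] len 0.028 dr [0.0004, -0.0007, -0.0] deg 0.0
```

View pics/scene5.png

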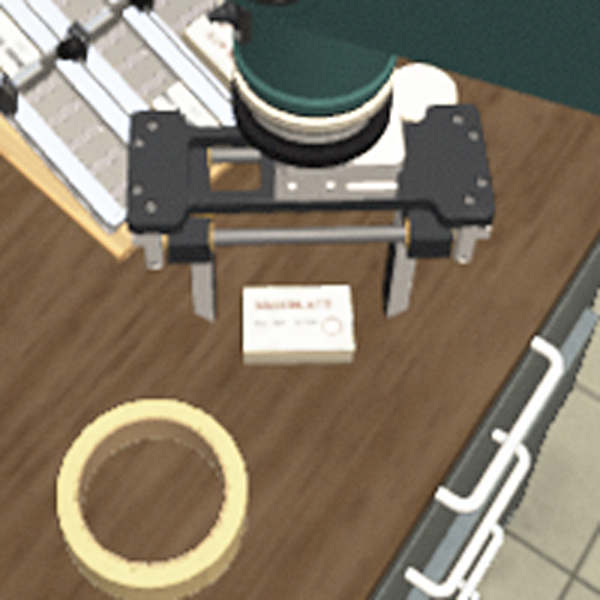

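The fingers straddle the carton symmetrically: inner faces at columns 215 and 385, carton from 243 to 355. I'll descend and grip.

```bash
python3 -m jog '[{"delta_pos":[0,-0.001,0.01],"dr":[0,0,0],"jaw":-1},{"delta_pos":[0,-0.001,0.02],"dr":[0,0,0],"jaw":-1},{"delta_pos":[0,-0.001,0.025],"dr":[0,0,0],"jaw":-1},{"delta_pos":[0,-0.001,0.028],"dr":[0,0,0],"jaw":-1},{"delta_pos":[0,-0.001,0.028],"dr":[0,0,0],"jaw":-1},{"delta_pos":[0,-0.001,0.028],"dr":[0,0,0],"jaw":0.5},{"delta_pos":[0,-0.001,0.028],"dr":[0,0,0],"jaw":0.8},{"delta_pos":[0,-0.001,0.028],"dr":[0,0,0],"jaw":1},{"delta_pos":[0,-0.001,0.028],"dr":[0,0,0],"jaw":1},{"delta_pos":[0,-0.001,0.028],"dr":[0,0,0],"jaw":1}]' 12
python3 - <<'E'
from h import *
go([.415,.0707,.014],down(np.radians(37.1)))
E
```

```text
time_s: 8.55
position: [0.4155, 0.0707, 0.0137]
ee_rot: [0.948, 0.318, 0.0, 0.0]
force: [-0.5, 0.8, 0.7]
grip_width: 0.657
t 8.55 pos [0.4155 0.0707 0.0137] F [-0.47  0.8   0.72] w 0.657
delta_pos [-0.0004, -0.0003, -0.0003] len 0.001 dr [0.0003, -0.0007, -0.0001] deg 0.0
```

```bash
cat >> h.py <<'E'
R0=Rch(); RP=Ro.from_matrix(np.stack([R0[:,0],-R0[:,1],-R0[:,2]],1))
def ch(p): return O+R0@np.array(p)
E
python3 - <<'E'
from h import *
print(ch([.182,0,.075]))
go(ch([.182,0,.075]),RP)
E
```

```text
[ 0.66219288 -0.06738066  0.15482461]
t 8.55 pos [0.4155 0.0707 0.0137] F [-0.47  0.8   0.72] w 0.657
delta_pos [0.1136, 0.259, -0.141] len 0.316 dr [-0.1371, 0.3301, 0.7771] deg 49.0
```

```bash
python3 -m jog '[{"delta_pos":[0,0,-0.03],"dr":[0,0,0],"jaw":1},{"delta_pos":[0,0,-0.075],"dr":[0,0,0],"jaw":1},{"delta_pos":[0,0,-0.12],"dr":[0,0,0],"jaw":1},{"delta_pos":[0,0,-0.165],"dr":[0,0,0],"jaw":1},{"delta_pos":[0.01,0.02,-0.19],"dr":[-0.02,0.055,0.13],"jaw":1},{"delta_pos":[0.027,0.06,-0.19],"dr":[-0.045,0.11,0.26],"jaw":1},{"delta_pos":[0.044,0.1,-0.19],"dr":[-0.07,0.165,0.389],"jaw":1},{"delta_pos":[0.061,0.14,-0.19],"dr":[-0.09,0.22,0.518],"jaw":1},{"delta_pos":[0.079,0.18,-0.19],"dr":[-0.115,0.275,0.648],"jaw":1},{"delta_pos":[0.096,0.22,-0.19],"dr":[-0.137,0.33,0.777],"jaw":1}]' 12
python3 - <<'E'
from h import *
go(ch([.182,0,.075]),RP)
E
```

```text
time_s: 9.55
position: [0.6257, -0.0481, 0.2034]
ee_rot: [0.982, -0.071, 0.174, 0.012]
force: [-0.6, 0.2, 0.2]
grip_width: 0.658
t 9.55 pos [ 0.6257 -0.0481  0.2034] F [-0.58  0.21  0.24] w 0.658
delta_pos [0.0199, 0.0139, 0.059] len 0.064 dr [0.0011, -0.0012, -0.0056] deg 0.3
```

```bash
python3 -m jog '[{"delta_pos":[0.01,0.007,0],"dr":[0,0,-0.005],"jaw":1},{"delta_pos":[0.02,0.0139,0],"dr":[0,0,-0.005],"jaw":1},{"delta_pos":[0.02,0.0139,0.01],"dr":[0,0,-0.005],"jaw":1},{"delta_pos":[0.02,0.0139,0.03],"dr":[0,0,-0.005],"jaw":1},{"delta_pos":[0.02,0.0139,0.05],"dr":[0,0,-0.005],"jaw":1},{"delta_pos":[0.02,0.0139,0.064],"dr":[0,0,-0.005],"jaw":1},{"delta_pos":[0.02,0.0139,0.074],"dr":[0,0,-0.005],"jaw":1},{"delta_pos":[0.02,0.0139,0.084],"dr":[0,0,-0.005],"jaw":1},{"delta_pos":[0.02,0.0139,0.084],"dr":[0,0,-0.005],"jaw":1},{"delta_pos":[0.02,0.0139,0.084],"dr":[0,0,-0.005],"jaw":1}]' 12
python3 - <<'E'
from h import *
from workcell import bot
import cv2
go(ch([.182,0,.018]),RP)
print("chute",R0.T@(bot.get_obs()["position"]-O))
for n in("scene","top"):
    c=bot.camera(n); im=c["image"][:,:,::-1]; cv2.imwrite(f"pics/{n}6f.png",im); a=im[170:320,190:390] if n=="scene" else im[80:280,270:470]
    cv2.imwrite(f"pics/{n}6.png",cv2.resize(a,None,fx=4 if n=="scene" else 3,fy=4 if n=="scene" else 3,interpolation=cv2.INTER_CUBIC))
E
```

```text
time_s: 10.55
position: [0.6697, -0.0671, 0.1317]
ee_rot: [0.983, -0.065, 0.173, 0.012]
force: [-0.6, 0.1, 0.2]
grip_width: 0.658
t 10.55 pos [ 0.6697 -0.0671  0.1317] F [-0.58  0.09  0.18] w 0.658
delta_pos [0.0009, 0.0013, 0.0328] len 0.033 dr [0.0001, 0.0003, 0.0055] deg 0.3
chute [0.18108938 0.00128555 0.05076914]
```

View pics/scene6.png

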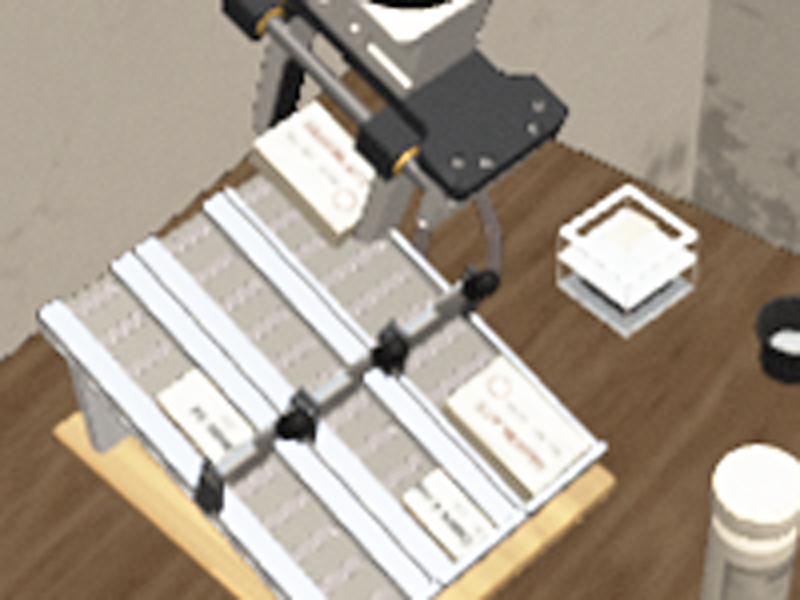

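View pics/top6.png

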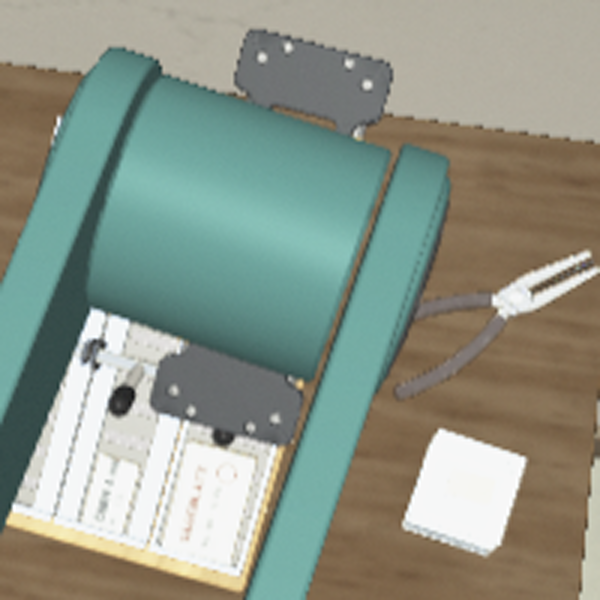

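```bash
python3 - <<'E'
from h import *
import cv2
for y in (.0173,.0213,.0253):
  for x in (.150,.212):
    for z in (.0541,.0371):
      print(y,x,z,np.round((proj("scene",ch([x,y,z]))-[190,170])*4))
a=cv2.imread("pics/scene6f.png")[185:245,245:310]; cv2.imwrite("pics/s6z.png",cv2.resize(a,None,fx=10,fy=10,interpolation=cv2.INTER_CUBIC))
E
```

```text
0.0173 0.15 0.0541 [341. 227.]
0.0173 0.15 0.0371 [335. 245.]
0.0173 0.212 0.0541 [254. 135.]
0.0173 0.212 0.0371 [249. 154.]
0.0213 0.15 0.0541 [334. 231.]
0.0213 0.15 0.0371 [329. 249.]
0.0213 0.212 0.0541 [247. 139.]
0.0213 0.212 0.0371 [243. 158.]
0.0253 0.15 0.0541 [328. 236.]
0.0253 0.15 0.0371 [322. 254.]
0.0253 0.212 0.0541 [241. 143.]
0.0253 0.212 0.0371 [236. 162.]
```

View pics/s6z.png

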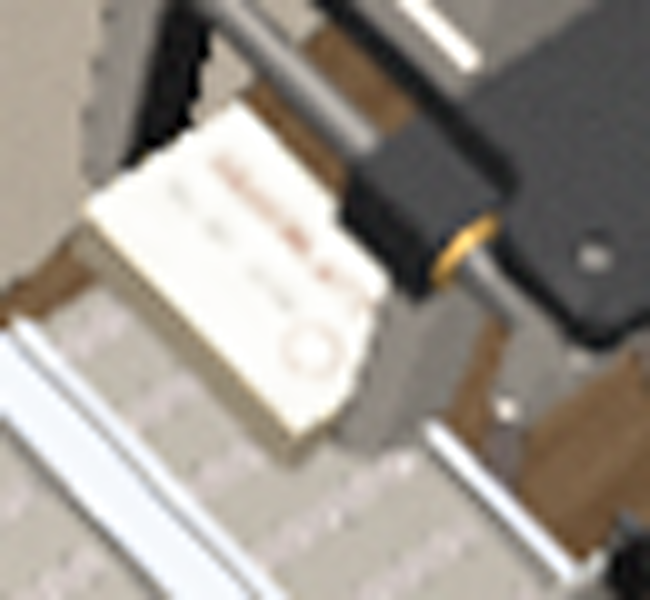

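The carton's edge is within about 1 mm of mid-lane laterally (top edge corners at (339,234) and (255,143) in the enlarged view). Lowering.

```bash
python3 -m jog '[{"delta_pos":[0.001,0,0.006],"dr":[0,0,0.005],"jaw":1},{"delta_pos":[0.001,0,0.012],"dr":[0,0,0.005],"jaw":1},{"delta_pos":[0.001,0,0.018],"dr":[0,0,0.005],"jaw":1},{"delta_pos":[0.001,0,0.023],"dr":[0,0,0.005],"jaw":1},{"delta_pos":[0.001,0,0.027],"dr":[0,0,0.005],"jaw":1},{"delta_pos":[0.001,0,0.03],"dr":[0,0,0.005],"jaw":1},{"delta_pos":[0.001,0,0.032],"dr":[0,0,0.005],"jaw":1},{"delta_pos":[0.001,0,0.033],"dr":[0,0,0.005],"jaw":1},{"delta_pos":[0.001,0,0.033],"dr":[0,0,0.005],"jaw":1},{"delta_pos":[0.001,0,0.033],"dr":[0,0,0.005],"jaw":1}]' 12
python3 - <<'E'
from h import *
from workcell import bot
import cv2
go(ch([.182,0,.0145]),RP)
print("chute",R0.T@(bot.get_obs()["position"]-O))
for n in("scene",):
    c=bot.camera(n); im=c["image"][:,:,::-1]; cv2.imwrite(f"pics/{n}7f.png",im)
    cv2.imwrite("pics/s7z.png",cv2.resize(im[195:285,235:325],None,fx=6.5,fy=6.5,interpolation=cv2.INTER_CUBIC))
E
```

```text
time_s: 11.65
position: [0.6818, -0.0689, 0.1009]
ee_rot: [0.983, -0.068, 0.173, 0.012]
force: [0.6, -0.1, -0.2]
grip_width: 0.659
t 11.65 pos [ 0.6818 -0.0689  0.1009] F [ 0.6  -0.07 -0.16] w 0.659
delta_pos [-0.0, 0.0012, 0.0032] len 0.003 dr [0.0002, 0.0003, 0.0003] deg 0.0
chute [0.18200327 0.00119365 0.01766189]
```

View pics/s7z.png

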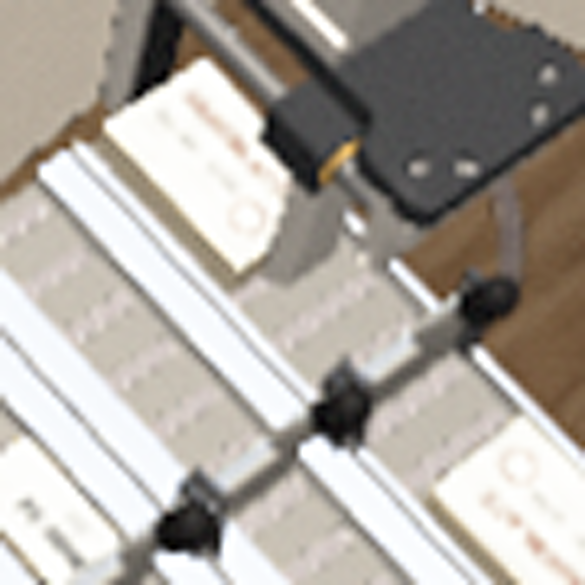

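It's just inside the left wall with a visible gap. I'll lower the last 3 mm, open, then lift off square to the floor.

```bash
python3 -m jog '[{"delta_pos":[0,0.0005,0.001],"dr":[0,0,0],"jaw":1},{"delta_pos":[0,0.0005,0.002],"dr":[0,0,0],"jaw":1},{"delta_pos":[0,0.0005,0.003],"dr":[0,0,0],"jaw":1},{"delta_pos":[0,0.0005,0.003],"dr":[0,0,0],"jaw":1},{"delta_pos":[0,0.0005,0.003],"dr":[0,0,0],"jaw":0},{"delta_pos":[0,0.0005,0.003],"dr":[0,0,0],"jaw":-0.6},{"delta_pos":[0,0.0005,0.003],"dr":[0,0,0],"jaw":-0.9},{"delta_pos":[0,0.0005,0.003],"dr":[0,0,0],"jaw":-0.9},{"delta_pos":[0,0.0005,0.003],"dr":[0,0,0],"jaw":-0.9},{"delta_pos":[0,0.0005,0.003],"dr":[0,0,0],"jaw":-0.9}]' 12
python3 - <<'E'
from h import *
from workcell import bot
import cv2
print("chute",R0.T@(bot.get_obs()["position"]-O))
for n in("scene",):
    c=bot.camera(n); im=c["image"][:,:,::-1]; cv2.imwrite(f"pics/{n}8f.png",im)
    cv2.imwrite("pics/s8z.png",cv2.resize(im[195:285,235:325],None,fx=6.5,fy=6.5,interpolation=cv2.INTER_CUBIC))
E
```

```text
time_s: 12.7
position: [0.6825, -0.0695, 0.0975]
ee_rot: [0.983, -0.068, 0.173, 0.012]
force: [-0.2, -0.2, -0.3]
grip_width: 0.951
chute [0.18161158 0.00069228 0.01415307]
```

View pics/s8z.png

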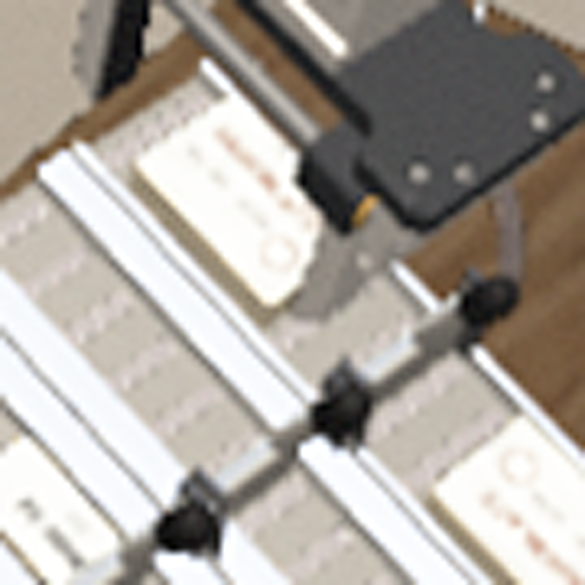

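The spare is flat in the lane and following the lower finger. Lifting off.

```bash
python3 -m jog '[{"delta_pos":[0,0,-0.003],"dr":[0,0,0],"jaw":-0.9},{"delta_pos":[0,0,-0.007],"dr":[0,0,0],"jaw":-0.9},{"delta_pos":[0,0,-0.012],"dr":[0,0,0],"jaw":-0.9},{"delta_pos":[0,0,-0.018],"dr":[0,0,0],"jaw":-0.9},{"delta_pos":[0,0,-0.025],"dr":[0,0,0],"jaw":-0.9},{"delta_pos":[0,0,-0.035],"dr":[0,0,0],"jaw":-0.9},{"delta_pos":[0,0,-0.05],"dr":[0,0,0],"jaw":-0.9},{"delta_pos":[0,0,-0.07],"dr":[0,0,0],"jaw":-0.9},{"delta_pos":[0,0,-0.09],"dr":[0,0,0],"jaw":-0.9},{"delta_pos":[0,0,-0.11],"dr":[0,0,0],"jaw":-0.9}]' 12
python3 - <<'E'
from h import *
from workcell import bot
import cv2
for n in("scene",):
    c=bot.camera(n); im=c["image"][:,:,::-1]; cv2.imwrite(f"pics/{n}9f.png",im)
    cv2.imwrite("pics/s9z.png",cv2.resize(im[195:345,190:340],None,fx=4,fy=4,interpolation=cv2.INTER_CUBIC))
for p in ([.098,.02,.017],[.16,.02,.017],[0,.02,.017],[.062,.02,.017]): print(np.round((proj("scene",ch(p))-[190,195])*4))
E
```

```text
time_s: 13.75
position: [0.6451, -0.0642, 0.2035]
ee_rot: [0.982, -0.068, 0.174, 0.012]
force: [0.5, 0.6, 1.0]
grip_width: 0.955
[396. 245.]
[310. 154.]
[536. 394.]
[447. 299.]
```

View pics/s9z.png

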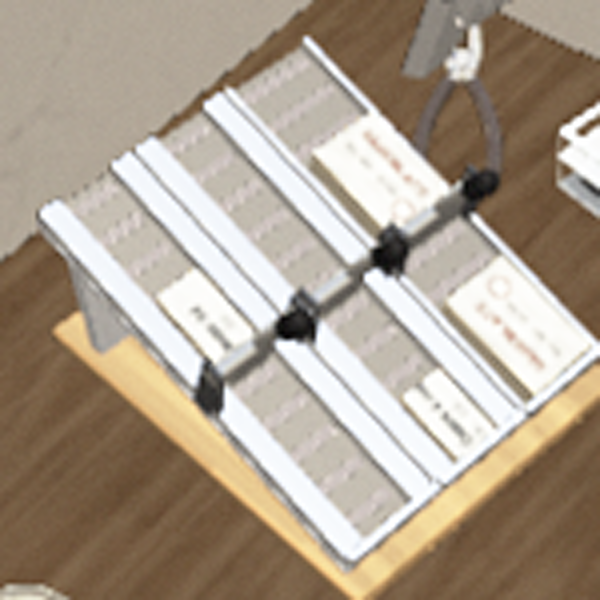

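The spare rests against the gate: its upper corner is at (313,155) against (310,154) predicted. The first carton's corner is at (447,298) against (447,299), and all three levers are shut. I'll settle briefly and hand in.

```bash
python3 -m jog '[{"delta_pos":[0,0,-0.11],"dr":[0,0,0],"jaw":-0.9},{"delta_pos":[0,0,-0.02],"dr":[0,0,0],"jaw":-0.9},{"delta_pos":[0,0,-0.02],"dr":[0,0,0],"jaw":-0.9},{"delta_pos":[0,0,-0.02],"dr":[0,0,0],"jaw":-0.9},{"delta_pos":[0,0,-0.02],"dr":[0,0,0],"jaw":-0.9},{"delta_pos":[0,0,-0.02],"dr":[0,0,0],"jaw":-0.9},{"delta_pos":[0,0,-0.02],"dr":[0,0,0],"jaw":-0.9},{"delta_pos":[0,0,-0.02],"dr":[0,0,0],"jaw":-0.9},{"delta_pos":[0,0,-0.02],"dr":[0,0,0],"jaw":-0.9},{"delta_pos":[0,0,-0.02],"dr":[0,0,0],"jaw":-0.9}]' 12
python3 - <<'E'
from workcell import bot
import cv2
im=bot.camera("scene")["image"][:,:,::-1]; a=cv2.imread("pics/scene9f.png")
print("diff in dispenser", cv2.absdiff(im.copy(),a)[235:345,190:340].max())
print(bot.finish_job())
E
```

```text
time_s: 14.8
position: [0.6387, -0.0634, 0.2201]
ee_rot: [0.983, -0.068, 0.173, 0.012]
force: [0.3, 0.6, -0.2]
grip_width: 0.95
diff in dispenser 14
the job is handed in; nothing more can be done
None
```

I ran the whole sequence and handed the job in at about 15 s of the 58 s allowed; no verdict came back.

**Lever and first carton:** I pushed the wide lane's lever open with shut fingertips, and the waiting carton slid to the front stop untouched. I then pulled the lever back from its uphill side and it snapped shut. The wrist force read about 1 N at the end of each move. I did not log it during the pushes, so I have no peak force on the lever.

**Spare carton:** I gripped it across its 62 mm length (measured opening 61.8 mm). I set it down at about x = 182 mm, tilted to match the lane, opened the fingers and lifted off square to the floor. It slid down and stopped at the gate.

**Last checks:**
- The spare's upper corner was within about 1 px of where it should be against the shut gate, and the first carton's corner matched the front stop position.
- All three levers looked shut and the narrow lanes' boxes looked unmoved in the last enlarged view.
- The last two pictures, about a second apart, showed no movement on most of the dispenser; the very upper end was outside that comparison.
- The gripper was about 0.2 m up and clear of everything.

The jar, loupe and display box were not re-measured at the end. No check failed or disagreed beyond the 2–4 mm spread between the two views.

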